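Clear the offcuts off the cutting deck into the scrap bin

ROBOT

A 7-joint arm with a two-finger parallel gripper is mounted at the origin on a cart in front of the work surface, level with it; the furniture and walls round the work are solid. World frame = base frame: x ahead of the robot, y to its left, z up, the work surface at z = 0. Lengths are in m, angles in rad, forces in N, time in s.
With the tool pointing down it reaches from about 0.4 to 0.85 m from the base axis. Payload 10.4 kg.
Tool frame: the origin (TCP) lies midway between the tips of the shut fingers; the grasp point (between the pads) lies 19 mm behind it; z points along the fingers, y is the line along which they close (so a half turn about z gives the same grasp; the last joint's range is limited). The gripper opens to 87 mm and grips with 3 to 60 N. Pads are 19 mm wide; open, the fingers measure 117 mm over their backs; the gripper's body (75 mm by 190 mm) begins 51 mm behind the grasp point.
Start: joints at [1.214, 0.332, -0.065, 1.46, 0.022, 1.35, -0.088], TCP at [0.205, -0.591, 0.223] pointing down, gripper open.
Joint ranges: [-2.6, 2.6], [-0.5, 2.12], [-1.47, 1.34], [0.16, 2.42], [-1.27, 4.41], [0.06, 2.06], [-2.6, 2.6]. Speed limits (rad/s): [2.22, 2.22, 2.79, 2.79, 3.14, 3.14, 3.14].

INTERFACE

Orientations are given as a unit quaternion [x, y, z, w].
In Python, from bench import r gives the robot as it stands.
- The arm moves only by the tool arm_command, never from a script. Its arguments are lists of equal length, an entry for each row: "xyz": the shift along the world's x, y, z in m, a list of three; "rot": the turn, a rotation vector about the world's x, y, z in rad, a list of three. In form: {"xyz": [[tx, ty, tz], ...], "rot": [[ax, ay, az], ...]}. A call has 1 to 20 rows; each row is the pose to reach, as a shift and turn from the pose commanded when the call began; what a row does not reach only later rows make up. A row lasts 1/12 s, in which the tool goes at most 41.7 mm and 7.16 degrees, less where a joint would pass 70% of its speed; a pose out of reach is approached as far as the arm can. A call with a gripper value outside its range is refused whole. "grip" is the opening, from 0 (shut) to 1 (fully open), set as the call begins (left out, the last holds). The fingers move at their own pace and stop on an object; "squeeze" is the grip in N (left out, the last holds). Time passes only in rows, so rows that repeat a pose let the fingers close. It gives the time, the measured TCP pose, the force, the opening and the grip force at its end, in the units of the state.
- r.read_state(): the state, without advancing time (a new reading comes with each control period).
- r.camera(name): name is "scene" or "top"; returns the picture (480x640x3 uint8, red, green, blue); there is no depth.
- r.camera_model(name): a dict with "fx", "fy", "cx", "cy" (pixels), "k1" (the pictures are not rectified: a ray, as slopes to the right and down, at radius r is drawn at 1 + k1 r^2 times it, then the intrinsics apply), "T" (4x4, takes a point from camera to world coordinates). Camera axes: x right, y up, looking along -z (the intrinsics and any distortion apply to the point x, -y, -z); pixel columns grow to the right and rows downward; lengths in m; the calibration is good to about 2 mm. A picture is of the moment at which its call begins. camera_model takes no time and is no camera call.
- r.close_job(): hands the job in; it is judged then, once.
Trained networks look in the newest picture that a camera, given by its name, has taken for a name from the list of things; names that differ only in an ending like _2 or _b are one class to them, and where a whole thing is asked for, a point or a joint stands for the part that bears it (a point fixed in the world has none). Each returns a list of dicts, best first, with "conf" (0 to 1); they miss things now and then, are a little off and sometimes report something else, mostly with a low value. They report only what shows in the picture. A call takes as long as a camera call. They do not tell look-alikes from the thing itself.
- r.look_for(label, camera): "at" ([x, y, z] in m, in the coordinates of the camera as it stood for that picture, good to about 4 mm: the middle of the surface that is visible of it).
- r.spot_point(label, camera): "at" ([x, y, z] in m, in the coordinates of the camera as it stood for that picture, good to about 4 mm: a listed point, or the origin of a listed thing).
The state is a dict: "time": time; "joint_positions": joint angles; "joint_vel": joint speeds; "joint_torque": joint torques, N m; "ee_pos": TCP position; "eef_rot": TCP orientation; "ft_force": force on the tool from outside, world axes, zero at the start; "torque": the same for the moment, N m; "width": finger opening in m; "grip_force": force on a finger pad.
Only numpy, scipy, OpenCV 4.12 (cv2) and the standard library are available. Lean on these libraries where they do the work, as an engineer would, in place of code of your own. Each camera call takes 0.05 s, during which the arm holds its last target. There are 200 camera calls.

TASK

Clear both offcuts, the wooden block and the flat grey slab, off the springy cutting deck into the scrap bin under its open end. The slab fits too closely between the fences to be gripped: press on it from above, just firmly enough (never with more than about 30 newtons), and draw it away from the back stop, then push it over the open end. Leave the tape roll, the timer and the dropper bottle where they are.

Things in the scene. Friction and masses are not known exactly. Their poses are not given: they have to be found in the camera images.
- deck: Raised cutting deck on a fixed white base, 170 mm (x) by 260 mm (y), its flat top level and 110 mm above the desk at rest. Origin: centre of the footprint at desk height (fixed). The -y end is open; fences 18 mm wide and 18 mm high above the top run along both x sides (inner faces at x = -67, +67 mm), a like back stop closes the +y end (inner face y = +112 mm).
- deck_edge (a point): Middle of the deck's open end, on its top (deck frame 0, -130, 110 mm); axes as the deck's, -y points out over the bin. The table is hinged along this edge on a preloaded coil spring under the back: pressed, it dips, by up to 30 mm at the back stop, softly near the back and hardly at all near this edge, and comes up when let go. How far it gives must be felt.
- bin_mouth (a point): Centre of the mouth of the fixed open grey plastic scrap bin, at rim height 84 mm above the desk; bin 200 mm (x) by 190 mm (y) outside, walls 4 mm, floor sloping down from 43 mm above the desk on the +y side to 5 mm on the -y side; axes as the deck's. The deck overhangs the bin's +y side by about 20 mm, so that what goes over the open end falls inside.
- slab_center (a point): Centre (half-way up) of the flat offcut of grey worktop board, 122 (x) by 100 (y) by 18 mm thick, 0.24 to 0.5 kg, loose, flat on the deck 1 to 5 mm from the back stop, 4 to 8 mm from each side fence, top level with the fences. Fingers fit neither beside nor behind it. Friction on the deck about 0.4, finger pads hold better. A press of 15 to 22 N draws it along; lighter, fingers may slip.
- block_center (a point): Centre (half-way up) of the batten offcut: pale wooden block 80 mm (x) by 44 mm (y) by 40 mm high, about 0.09 kg, loose, lying on the deck between the slab and the open end. Can be gripped across its 44 mm side; between the fences it can be turned some 0.25 rad.
- tape_roll: Roll of brown tape, 92 mm across, 48 mm high, standing flat on the desk beyond the deck; bystander. Origin: centre of its underside.
- timer: Small white bench timer, 78 mm square, 22 mm high, on the desk left of the deck; bystander. Origin: centre of its underside.
- dropper: Amber dropper bottle, 30 mm across, 101 mm high, standing on the desk beyond the bin; bystander. Origin: centre of its underside.
Mind the look-alikes: they are no part of the job. Leave any green look-alike of the part that bears slab_center alone.

How it is judged:
By the outcome, as a careful person would: the job done as asked, in the order asked, and still so for the second after the job is handed in, with the robot touching nothing.
It also fails if it takes over 67 s, if anything falls off the work surface, if the arm or the gripper's body presses on something with over 40 N, if the wrist force passes 120 N, or if a joint passes its speed limit or range.

## Working session

There is one attempt and no reset: what is moved stays moved. The work goes in short steps, Python scripts to look and compute and a tool call to move; the robot and the scene stay as the last step left them, time stands still between calls to the robot, and variables do not carry over. Pictures are saved under pics/ and viewed, at most 10 in all, crops included, and the job is handed in when it is done.

Besides the shell and the picture viewer there is one more tool, called after ">>>" as a command line: name --argument value ..., lists and objects as JSON in quotes. arm_command: Moves the arm, as the interface text tells. Its arguments: {"type":"object","properties":{"xyz":{"type":"array"},"rot":{"type":"array"},"grip":{"type":"number"},"squeeze":{"type":"number"}},"required":["xyz","rot"]}

```bash
ls; mkdir -p pics; cat > h.py <<'E'
from bench import r
import numpy as np, cv2
def W(cam,p):
    T=np.array(r.camera_model(cam)["T"]); return (T@np.r_[p,1])[:3]
def pix(cam,p):
    m=r.camera_model(cam); T=np.array(m["T"]); q=np.linalg.inv(T)@np.r_[p,1]
    s=np.array([q[0],-q[1]])/-q[2]; s=s*(1+m["k1"]*(s@s)); return np.array([m["fx"]*s[0]+m["cx"],m["fy"]*s[1]+m["cy"]])
def ray(cam,uv,z):
    m=r.camera_model(cam); T=np.array(m["T"]); d=np.array([(uv[0]-m["cx"])/m["fx"],(uv[1]-m["cy"])/m["fy"]]); s=d.copy()
    for _ in range(20): s=d/(1+m["k1"]*(s@s))
    v=T[:3,:3]@np.array([s[0],-s[1],-1]); o=T[:3,3]; return o+v*(z-o[2])/v[2]
E
python3 - <<'E'
from h import *
s=r.read_state(); print(s["time"],s["ee_pos"],s["eef_rot"],s["width"])
for c in ("scene","top"):
    im=r.camera(c); cv2.imwrite(f"pics/{c}0.png",im[:,:,::-1])
    for l in ("slab_center","block_center","deck_edge","bin_mouth","deck","tape_roll","timer","dropper"):
        for d in r.spot_point(l,c)[:3]:
            p=W(c,d["at"]); print(c,l,round(d["conf"],2),p.round(3),pix(c,p).round())
E
```

```text
pics
0.0 [ 0.20462631 -0.59013938  0.22174866] [ 9.86106243e-01  1.66114296e-01 -1.36206415e-04 -7.06322697e-04] 0.08664221330615939
scene slab_center 0.88 [0.367 0.222 0.008] [214. 237.]
scene slab_center 0.68 [0.571 0.146 0.121] [328. 210.]
scene slab_center 0.55 [0.348 0.02  0.011] [217. 333.]
scene block_center 0.68 [0.582 0.009 0.131] [357. 271.]
scene deck_edge 0.81 [ 0.576 -0.041  0.111] [361. 307.]
scene deck_edge 0.17 [0.576 0.083 0.002] [338. 277.]
scene bin_mouth 0.69 [ 0.594 -0.125  0.084] [388. 363.]
scene deck 0.59 [0.574 0.085 0.002] [337. 277.]
scene tape_roll 0.64 [0.722 0.132 0.001] [405. 241.]
scene dropper 0.74 [ 0.728 -0.017 -0.002] [436. 307.]
scene dropper 0.31 [ 0.575 -0.041  0.111] [360. 307.]
top slab_center 0.97 [0.571 0.146 0.124] [294. 230.]
top slab_center 0.95 [0.364 0.219 0.012] [278. 350.]
top slab_center 0.59 [0.35  0.018 0.01 ] [380. 339.]
top deck_edge 0.78 [ 0.576 -0.046  0.113] [396. 211.]
top bin_mouth 0.78 [ 0.597 -0.123  0.083] [431. 198.]
top deck 0.64 [0.574 0.084 0.003] [327. 236.]
top tape_roll 0.56 [ 0.72   0.131 -0.002] [294. 175.]
top timer 0.81 [0.566 0.288 0.002] [231. 257.]
top dropper 0.56 [ 0.722 -0.021  0.003] [363. 162.]
```

View pics/scene0.png

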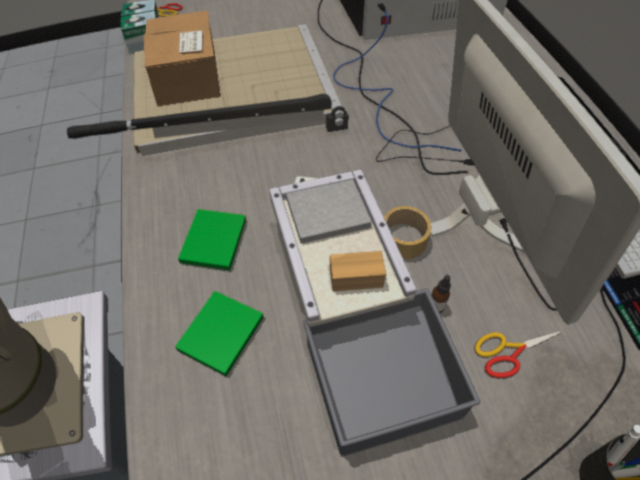

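View pics/top0.png

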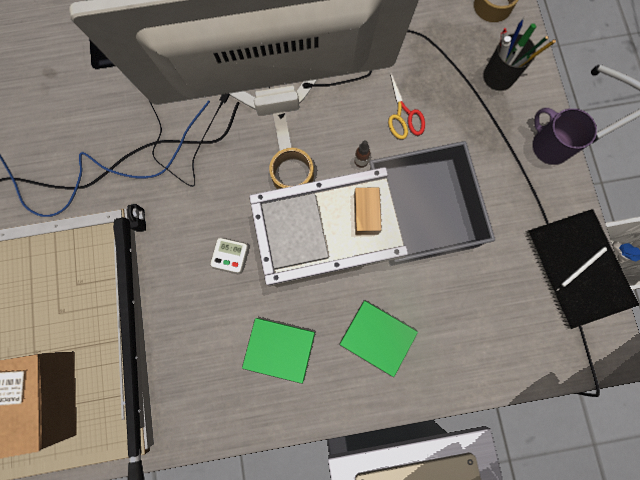

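Slab candidates: grey on the deck (scene 328,210; top 296,230), and green ones on the desk (top 279,350 and 379,339). The grey one on the deck fits: it's grey, at z≈0.12, and against the back stop. I'll confirm it in a crop, which also gives the deck's yaw.

```bash
python3 - <<'E'
import cv2
im=cv2.imread("pics/top0.png")[160:290,240:420]
cv2.imwrite("pics/crop0.png",cv2.resize(im,None,fx=4.4,fy=4.4,interpolation=cv2.INTER_CUBIC))
E
```

```text
(no output)
```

View pics/crop0.png

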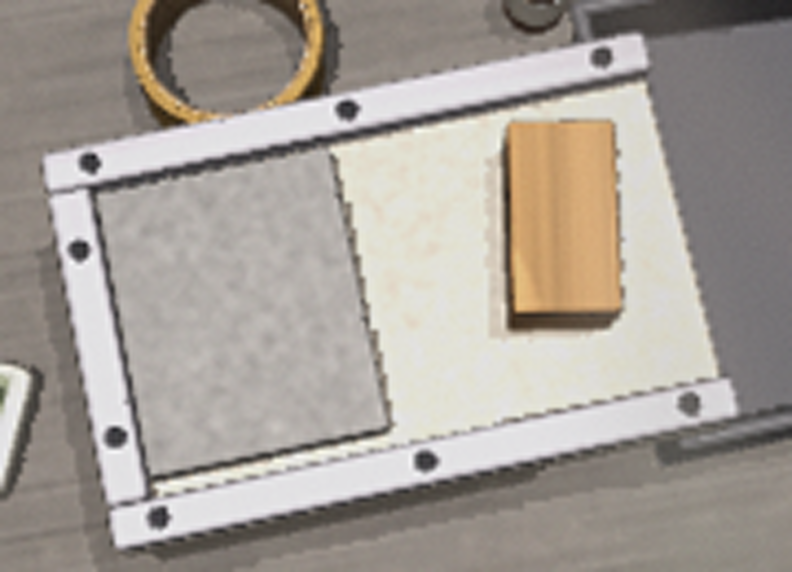

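The crop shows the grey slab between the fences at top px (296,231), hard by the back stop. It is the one meant. The block is at top px (368,210), turned relative to the deck.

```bash
python3 - <<'E'
from h import *
f=lambda c,z: ray("top",(np.array(c)/4.4)+[240-.4,160-.4],z)
def show(n,cs,z):
    P=np.array([f(c,z) for c in cs]); print(n,P[:,:2].round(3).tolist(),P.mean(0).round(4),[round(float(np.linalg.norm(P[i]-P[i-1])),3) for i in range(len(P))])
    return P
D=show("deck",[(45,155),(643,35),(735,380),(115,512)],.128)
for a,b in((0,1),(3,2),(0,3),(1,2)): d=D[b]-D[a]; print(np.degrees(np.arctan2(d[1],d[0])).round(2))
B=show("block",[(507,122),(618,122),(622,310),(510,312)],.15)
for a,b in((0,1),(3,2),(0,3),(1,2)): d=B[b]-B[a]; print(np.degrees(np.arctan2(d[1],d[0])).round(2))
S=show("slab",[(98,190),(333,152),(390,430),(152,470)],.128)
for a,b in((0,1),(3,2),(0,3),(1,2)): d=S[b]-S[a]; print(np.degrees(np.arctan2(d[1],d[0])).round(2))
from scipy.spatial.transform import Rotation as R
s=r.read_state();print(R.from_quat(s["eef_rot"]).as_matrix().round(3), np.array(r.camera_model("top")["T"]).round(3))
print(R.from_quat(s["eef_rot"]).as_matrix()[:,1], s["ft_force"])
E
```

```text
deck [[0.65, 0.216], [0.659, -0.041], [0.507, -0.048], [0.497, 0.209]] [0.5781 0.084  0.128 ] [0.153, 0.257, 0.152, 0.257]
-88.07
-87.8
-177.4
-177.21
block [[0.624, 0.026], [0.616, -0.019], [0.539, -0.005], [0.546, 0.039]] [0.5814 0.0103 0.15  ] [0.079, 0.045, 0.078, 0.045]
-99.95
-98.88
170.18
169.83
slab [[0.631, 0.196], [0.631, 0.097], [0.511, 0.094], [0.511, 0.192]] [0.5709 0.1447 0.128 ] [0.12, 0.099, 0.12, 0.098]
-90.38
-90.28
-177.83
-178.54
[[ 0.945  0.328  0.   ]
 [ 0.328 -0.945 -0.   ]
 [ 0.     0.    -1.   ]] [[-0.172  0.965 -0.198  0.39 ]
 [-0.985 -0.169  0.032  0.121]
 [-0.002  0.201  0.98   0.919]
 [ 0.     0.     0.     1.   ]]
[ 3.27598978e-01 -9.44816852e-01  1.62150279e-04] [-0.58862805 -0.13799701  0.10836624]
```

>>> arm_command --xyz '[[0.376, 0.6, 0], [0.376, 0.6, 0], [0.376, 0.6, 0], [0.376, 0.6, 0], [0.376, 0.6, 0], [0.376, 0.6, 0], [0.376, 0.6, 0], [0.376, 0.6, 0], [0.376, 0.6, 0], [0.376, 0.6, 0], [0.376, 0.6, 0], [0.376, 0.6, 0], [0.376, 0.6, 0], [0.376, 0.6, 0], [0.376, 0.6, 0], [0.376, 0.6, 0], [0.376, 0.6, 0], [0.376, 0.6, 0], [0.376, 0.6, 0], [0.376, 0.6, 0]]' --rot '[[0, 0, -0.5], [0, 0, -0.5], [0, 0, -0.5], [0, 0, -0.5], [0, 0, -0.5], [0, 0, -0.5], [0, 0, -0.5], [0, 0, -0.5], [0, 0, -0.5], [0, 0, -0.5], [0, 0, -0.5], [0, 0, -0.5], [0, 0, -0.5], [0, 0, -0.5], [0, 0, -0.5], [0, 0, -0.5], [0, 0, -0.5], [0, 0, -0.5], [0, 0, -0.5], [0, 0, -0.5]]' --grip 1

```text
time: 2.57
ee_pos: [0.5807, 0.0096, 0.2223]
eef_rot: [0.997, -0.083, -0.0, 0.0]
ft_force: [-0.2, -1.3, -0.8]
width: 0.0872
grip_force: 0.0
```

>>> arm_command --xyz '[[0, 0, -0.03], [0, 0, -0.06], [0, 0, -0.085], [0, 0, -0.1], [0, 0, -0.102], [0, 0, -0.102]]' --rot '[[0, 0, 0], [0, 0, 0], [0, 0, 0], [0, 0, 0], [0, 0, 0], [0, 0, 0]]'

```text
time: 3.07
ee_pos: [0.5802, 0.0079, 0.1203]
eef_rot: [0.996, -0.084, -0.001, 0.0]
ft_force: [-1.0, -0.8, -0.5]
width: 0.0871
grip_force: 0.0
```

>>> arm_command --xyz '[[0, 0, 0], [0, 0, 0], [0, 0, 0], [0, 0, 0], [0, 0, 0], [0, 0, 0], [0, 0, 0], [0, 0, 0]]' --rot '[[0, 0, 0], [0, 0, 0], [0, 0, 0], [0, 0, 0], [0, 0, 0], [0, 0, 0], [0, 0, 0], [0, 0, 0]]' --grip 0 --squeeze 15

```text
time: 3.73
ee_pos: [0.5808, 0.0096, 0.1207]
eef_rot: [0.997, -0.083, 0.0, -0.0]
ft_force: [0.2, 0.8, 1.0]
width: 0.0439
grip_force: 15.0
```

>>> arm_command --xyz '[[0, 0, 0.03], [0, 0, 0.06], [0, -0.03, 0.06], [0.014, -0.065, 0.06], [0.014, -0.1, 0.06], [0.014, -0.135, 0.06], [0.014, -0.16, 0.06], [0.014, -0.173, 0.06], [0.014, -0.173, 0.04], [0.014, -0.173, 0.01], [0.014, -0.173, -0.02], [0.014, -0.173, -0.05], [0.014, -0.173, -0.065], [0.014, -0.173, -0.068], [0.014, -0.173, -0.068]]' --rot '[[0, 0, 0], [0, 0, 0], [0, 0, 0.05], [0, 0, 0.1], [0, 0, 0.15], [0, 0, 0.2], [0, 0, 0.2], [0, 0, 0.2], [0, 0, 0.2], [0, 0, 0.2], [0, 0, 0.2], [0, 0, 0.2], [0, 0, 0.2], [0, 0, 0.2], [0, 0, 0.2]]'

```text
time: 4.98
ee_pos: [0.5943, -0.1625, 0.0517]
eef_rot: [1.0, 0.017, -0.001, -0.001]
ft_force: [0.1, -0.3, -0.1]
width: 0.0439
grip_force: 15.0
```

>>> arm_command --xyz '[[0, 0, 0], [0, 0, 0], [0, 0, 0], [0, 0, 0], [0, 0, 0.03], [0, 0, 0.06], [0, 0, 0.09], [0, 0, 0.12], [0, 0, 0.15], [0, 0, 0.15]]' --rot '[[0, 0, 0], [0, 0, 0], [0, 0, 0], [0, 0, 0], [0, 0, 0], [0, 0, 0], [0, 0, 0], [0, 0, 0], [0, 0, 0], [0, 0, 0]]' --grip 0.64

```text
time: 5.82
ee_pos: [0.5976, -0.1637, 0.21]
eef_rot: [1.0, 0.017, 0.005, 0.001]
ft_force: [0.6, 0.1, 0.2]
width: 0.056
grip_force: 0.0
```

```bash
python3 - <<'E'
from h import *
print(np.round(r.read_state()["joint_positions"],2)); im=r.camera("scene"); cv2.imwrite("pics/scene1.png",im[:,:,::-1])
E
```

```text
[ 0.58  0.36 -0.5   1.48  0.18  1.33 -1.47]
```

View pics/scene1.png

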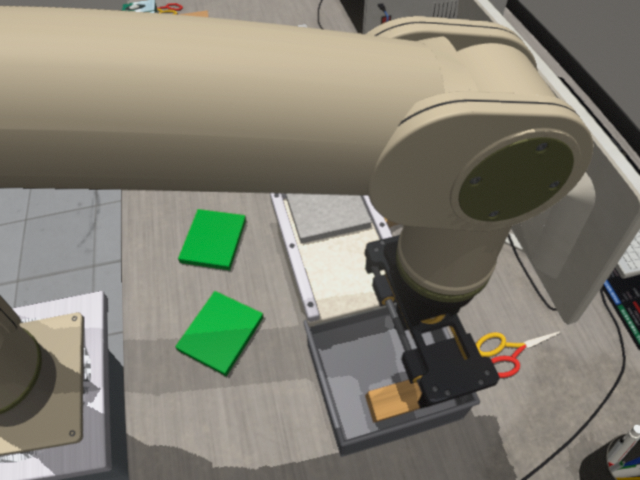

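>>> arm_command --xyz '[[-0.024, 0.03, 0], [-0.024, 0.06, 0], [-0.024, 0.09, 0], [-0.024, 0.12, 0], [-0.024, 0.15, 0], [-0.024, 0.18, 0], [-0.024, 0.21, 0], [-0.024, 0.24, 0], [-0.024, 0.27, 0], [-0.024, 0.293, 0], [-0.024, 0.293, 0], [-0.024, 0.293, 0], [-0.024, 0.293, 0], [-0.024, 0.293, -0.02], [-0.024, 0.293, -0.03], [-0.024, 0.293, -0.03], [-0.024, 0.293, -0.03]]' --rot '[[0, 0, 0.12], [0, 0, 0.24], [0, 0, 0.36], [0, 0, 0.48], [0, 0, 0.6], [0, 0, 0.72], [0, 0, 0.84], [0, 0, 0.96], [0, 0, 1.08], [0, 0, 1.2], [0, 0, 1.32], [0, 0, 1.44], [0, 0, 1.56], [0, 0, 1.571], [0, 0, 1.571], [0, 0, 1.571], [0, 0, 1.571]]' --grip 0.5

```text
time: 7.28
ee_pos: [0.5703, 0.1293, 0.1719]
eef_rot: [0.695, 0.719, -0.001, -0.001]
ft_force: [0.4, -1.1, 0.8]
width: 0.0434
grip_force: 0.0
```

>>> arm_command --xyz '[[0, 0, -0.015], [0, 0, -0.03], [0, 0, -0.038], [0, 0, -0.039], [0, 0, -0.039]]' --rot '[[0, 0, 0], [0, 0, 0], [0, 0, 0], [0, 0, 0], [0, 0, 0]]'

```text
time: 7.7
ee_pos: [0.5708, 0.1296, 0.1339]
eef_rot: [0.695, 0.719, 0.0, -0.0]
ft_force: [-0.3, 1.5, 0.2]
width: 0.0435
grip_force: 0.0
```

>>> arm_command --xyz '[[0, 0, -0.001], [0, 0, -0.002], [0, 0, -0.003], [0, 0, -0.004], [0, 0, -0.005], [0, 0, -0.005]]' --rot '[[0, 0, 0], [0, 0, 0], [0, 0, 0], [0, 0, 0], [0, 0, 0], [0, 0, 0]]'

```text
time: 8.2
ee_pos: [0.5709, 0.1295, 0.1286]
eef_rot: [0.695, 0.719, 0.0, 0.0]
ft_force: [-0.2, -0.5, 0.7]
width: 0.0436
grip_force: 0.1
```

Touching about now; pressing in 1 mm steps.

>>> arm_command --xyz '[[0, 0, -0.001], [0, 0, -0.002], [0, 0, -0.002], [0, 0, -0.002]]' --rot '[[0, 0, 0], [0, 0, 0], [0, 0, 0], [0, 0, 0]]'

```text
time: 8.53
ee_pos: [0.5709, 0.1296, 0.1268]
eef_rot: [0.695, 0.719, 0.0, 0.0]
ft_force: [-0.6, 0.1, 5.1]
width: 0.0438
grip_force: 2.1
```

>>> arm_command --xyz '[[0, 0, -0.001], [0, 0, -0.002], [0, 0, -0.002], [0, 0, -0.002]]' --rot '[[0, 0, 0], [0, 0, 0], [0, 0, 0], [0, 0, 0]]'

```text
time: 8.87
ee_pos: [0.5709, 0.1298, 0.1249]
eef_rot: [0.695, 0.719, 0.0, 0.0]
ft_force: [-1.5, 0.2, 6.1]
width: 0.0433
grip_force: 3.1
```

>>> arm_command --xyz '[[0, 0, -0.001], [0, 0, -0.002], [0, 0, -0.003], [0, 0, -0.004], [0, 0, -0.004], [0, 0, -0.004]]' --rot '[[0, 0, 0], [0, 0, 0], [0, 0, 0], [0, 0, 0], [0, 0, 0], [0, 0, 0]]'

```text
time: 9.37
ee_pos: [0.5709, 0.1301, 0.1214]
eef_rot: [0.695, 0.719, 0.0, 0.0]
ft_force: [-2.6, 1.0, 10.2]
width: 0.0437
grip_force: 5.0
```

>>> arm_command --xyz '[[0, 0, -0.001], [0, 0, -0.002], [0, 0, -0.003], [0, 0, -0.004], [0, 0, -0.004], [0, 0, -0.004]]' --rot '[[0, 0, 0], [0, 0, 0], [0, 0, 0], [0, 0, 0], [0, 0, 0], [0, 0, 0]]'

```text
time: 9.87
ee_pos: [0.5709, 0.1303, 0.1178]
eef_rot: [0.695, 0.719, 0.001, 0.0]
ft_force: [-4.2, -0.1, 12.9]
width: 0.0434
grip_force: 6.9
```

>>> arm_command --xyz '[[0, 0, -0.001], [0, 0, -0.002], [0, 0, -0.003], [0, 0, -0.004], [0, 0, -0.005], [0, 0, -0.005]]' --rot '[[0, 0, 0], [0, 0, 0], [0, 0, 0], [0, 0, 0], [0, 0, 0], [0, 0, 0]]'

```text
time: 10.37
ee_pos: [0.571, 0.1304, 0.1132]
eef_rot: [0.695, 0.719, 0.001, 0.0]
ft_force: [-6.6, -0.5, 18.7]
width: 0.0435
grip_force: 9.3
```

>>> arm_command --xyz '[[0, -0.002, 0], [0, -0.004, 0.0005], [0, -0.006, 0.001], [0, -0.008, 0.0014], [0, -0.01, 0.0018]]' --rot '[[0, 0, 0], [0, 0, 0], [0, 0, 0], [0, 0, 0], [0, 0, 0]]'

```text
time: 10.78
ee_pos: [0.5722, 0.1241, 0.1162]
eef_rot: [0.694, 0.72, 0.004, -0.0]
ft_force: [-0.7, 10.1, 16.9]
width: 0.0436
grip_force: 8.8
```

>>> arm_command --xyz '[[0, -0.002, 0.0003], [0, -0.004, 0.0006], [0, -0.006, 0.001], [0, -0.008, 0.0013], [0, -0.01, 0.0016], [0, -0.012, 0.002], [0, -0.014, 0.0024], [0, -0.016, 0.0027], [0, -0.018, 0.003], [0, -0.02, 0.0033]]' --rot '[[0, 0, 0], [0, 0, 0], [0, 0, 0], [0, 0, 0], [0, 0, 0], [0, 0, 0], [0, 0, 0], [0, 0, 0], [0, 0, 0], [0, 0, 0]]'

```text
time: 11.62
ee_pos: [0.5726, 0.1038, 0.1196]
eef_rot: [0.694, 0.72, 0.004, 0.0]
ft_force: [0.3, 10.3, 17.2]
width: 0.0438
grip_force: 8.9
```

```bash
python3 - <<'E'
from h import *
im=r.camera("scene"); cv2.imwrite("pics/s2.png",im[:,:,::-1])
im=r.camera("top"); cv2.imwrite("pics/t2.png",cv2.resize(im[160:290,240:420,::-1],None,fx=4.4,fy=4.4,interpolation=cv2.INTER_CUBIC))
print(r.read_state()["ft_force"])
E
```

```text
[ 0.25599173  9.01860174 17.77863917]
```

View pics/t2.png

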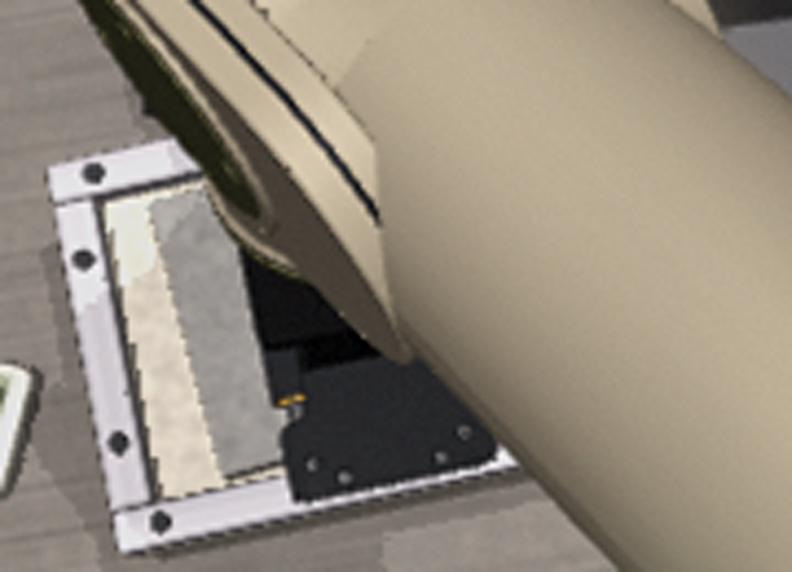

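>>> arm_command --xyz '[[0, -0.002, 0.0003], [0, -0.004, 0.0006], [0, -0.006, 0.0009], [0, -0.008, 0.0012], [0, -0.01, 0.0015], [0, -0.012, 0.0018], [0, -0.014, 0.002], [0, -0.016, 0.0022], [0, -0.018, 0.0024], [0, -0.02, 0.0026], [0, -0.022, 0.0028], [0, -0.024, 0.003]]' --rot '[[0, 0, -0.005], [0, 0, -0.01], [0, 0, -0.015], [0, 0, -0.02], [0, 0, -0.025], [0, 0, -0.03], [0, 0, -0.035], [0, 0, -0.04], [0, 0, -0.045], [0, 0, -0.05], [0, 0, -0.05], [0, 0, -0.05]]'

```text
time: 12.72
ee_pos: [0.5728, 0.0798, 0.1226]
eef_rot: [0.712, 0.702, 0.004, 0.0]
ft_force: [0.3, 9.9, 17.6]
width: 0.0434
grip_force: 9.2
```

>>> arm_command --xyz '[[0, 0, 0.002], [0, 0, 0.004], [0, 0, 0.006], [0, 0, 0.008], [0, 0, 0.01], [0, 0, 0.015], [0, 0, 0.03], [0, 0, 0.055], [0, 0.03, 0.06], [0, 0.06, 0.06], [0, 0.092, 0.06], [0, 0.092, 0.06], [0, 0.092, 0.06]]' --rot '[[0, 0, 0], [0, 0, 0], [0, 0, 0], [0, 0, 0], [0, 0, 0], [0, 0, 0], [0, 0, 0], [0, 0, 0.05], [0, 0, 0.05], [0, 0, 0.05], [0, 0, 0.05], [0, 0, 0.05], [0, 0, 0.05]]'

```text
time: 13.8
ee_pos: [0.57, 0.1695, 0.1795]
eef_rot: [0.694, 0.72, -0.0, -0.0]
ft_force: [0.4, -0.5, 0.4]
width: 0.0433
grip_force: 0.0
```

```bash
python3 - <<'E'
from h import *
im=r.camera("scene"); cv2.imwrite("pics/s3.png",cv2.resize(im[150:350,240:480,::-1],None,fx=3,fy=3,interpolation=cv2.INTER_CUBIC))
im=r.camera("top"); cv2.imwrite("pics/t3.png",cv2.resize(im[160:290,240:420,::-1],None,fx=4.4,fy=4.4,interpolation=cv2.INTER_CUBIC))
for c in ("scene","top"):
    for d in r.spot_point("slab_center",c): print(c,d["conf"],W(c,d["at"]).round(3))
E
```

```text
scene 0.91 [0.569 0.097 0.12 ]
scene 0.75 [0.367 0.219 0.006]
scene 0.75 [0.35  0.018 0.013]
scene 0.68 [0.722 0.134 0.003]
top 0.77 [0.352 0.019 0.009]
top 0.73 [0.364 0.219 0.009]
```

View pics/t3.png

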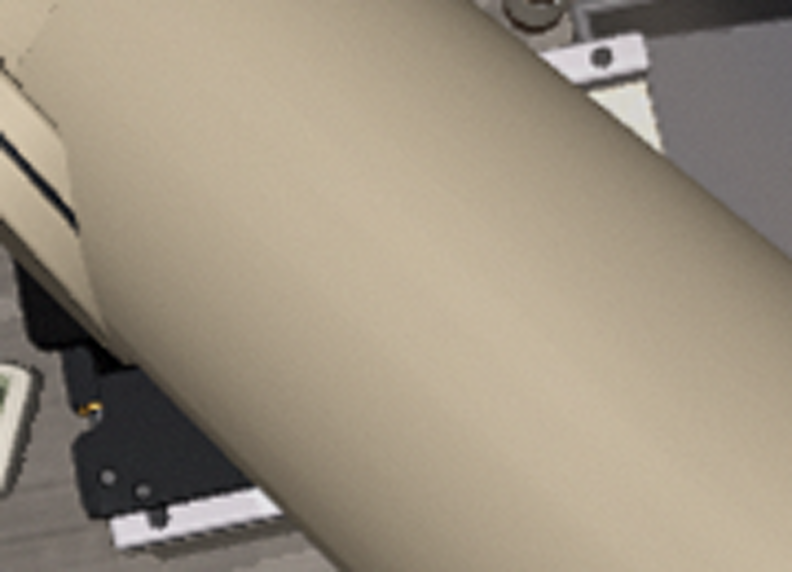

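View pics/s3.png

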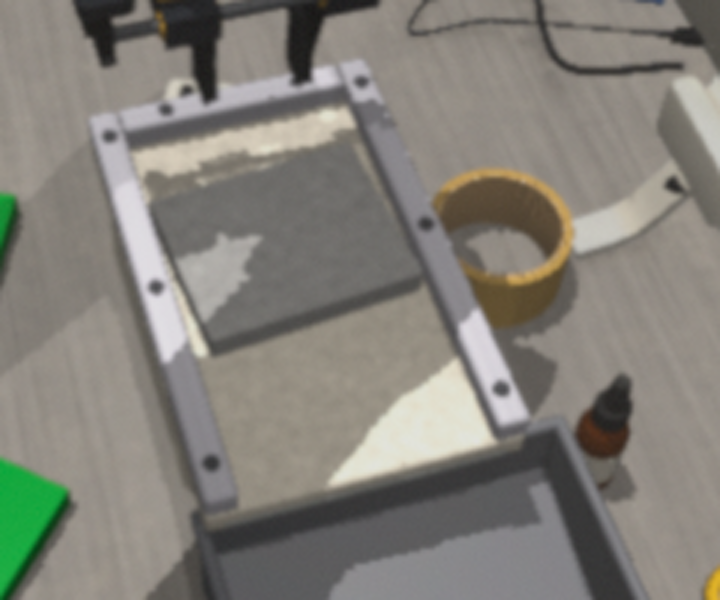

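```bash
python3 - <<'E'
from h import *
f=lambda c,z: ray("scene",(np.array(c)/3)+[240-.33,150-.33],z)[:2].round(4)
P=[f(c,.128) for c in [(150,203),(342,132),(424,272),(213,340)]]; print(P,np.mean(P,0))
print([np.linalg.norm(P[i]-P[i-1]).round(3) for i in range(4)])
print("backstop inner",f((133,148),.128),f((345,97),.128), "openend", f((210,520),.11),f((520,430),.11))
E
```

```text
[array([0.5048, 0.1395]), array([0.6222, 0.1642]), array([0.6373, 0.0583]), array([0.518, 0.043])] [0.570575 0.10125 ]
[np.float64(0.097), np.float64(0.12), np.float64(0.107), np.float64(0.12)]
backstop inner [0.5035 0.1811] [0.6315 0.1899] openend [ 0.4949 -0.048 ] [ 0.6602 -0.0367]
```

>>> arm_command --xyz '[[0, 0.006, 0], [0, 0.006, -0.02], [0, 0.006, -0.04], [0, 0.006, -0.048], [0, 0.006, -0.052], [0, 0.006, -0.055], [0, 0.006, -0.055]]' --rot '[[0, 0, 0], [0, 0, 0], [0, 0, 0], [0, 0, 0], [0, 0, 0], [0, 0, 0], [0, 0, 0]]'

```text
time: 14.58
ee_pos: [0.571, 0.1734, 0.1249]
eef_rot: [0.695, 0.719, 0.0, 0.0]
ft_force: [0.2, 0.2, 0.2]
width: 0.0436
grip_force: 0.0
```

>>> arm_command --xyz '[[0, 0.003, 0], [0, 0.003, -0.003], [0, 0.003, -0.006], [0, 0.003, -0.009], [0, 0.003, -0.009]]' --rot '[[0, 0, 0], [0, 0, 0], [0, 0, 0], [0, 0, 0], [0, 0, 0]]'

```text
time: 15.0
ee_pos: [0.5705, 0.1763, 0.115]
eef_rot: [0.695, 0.719, -0.0, -0.0]
ft_force: [-0.3, 0.2, -0.3]
width: 0.0434
grip_force: 0.0
```

>>> arm_command --xyz '[[0, -0.003, 0], [0, -0.006, 0], [0, -0.009, 0], [0, -0.012, 0], [0, -0.015, 0], [0, -0.018, 0], [0, -0.021, 0], [0, -0.024, 0], [0, -0.027, 0], [0, -0.03, 0]]' --rot '[[0, 0, 0], [0, 0, 0], [0, 0, 0], [0, 0, 0], [0, 0, 0], [0, 0, 0], [0, 0, 0], [0, 0, 0], [0, 0, 0], [0, 0, 0]]'

```text
time: 15.83
ee_pos: [0.5709, 0.1464, 0.1158]
eef_rot: [0.695, 0.719, 0.0, 0.0]
ft_force: [1.1, 2.0, 0.4]
width: 0.0437
grip_force: 0.9
```

>>> arm_command --xyz '[[0, -0.006, 0], [0, -0.012, 0], [0.001, -0.018, 0], [0.001, -0.024, 0], [0.001, -0.03, 0], [0.001, -0.036, 0], [0.001, -0.042, 0], [0.002, -0.048, 0], [0.002, -0.054, 0], [0.002, -0.06, 0], [0.002, -0.066, 0], [0.003, -0.072, 0], [0.003, -0.078, 0], [0.003, -0.084, 0], [0.003, -0.09, 0]]' --rot '[[0, 0, 0], [0, 0, 0], [0, 0, 0], [0, 0, 0], [0, 0, 0], [0, 0, 0], [0, 0, 0], [0, 0, 0], [0, 0, 0], [0, 0, 0], [0, 0, 0], [0, 0, 0], [0, 0, 0], [0, 0, 0], [0, 0, 0]]'

```text
time: 17.08
ee_pos: [0.5738, 0.0559, 0.1156]
eef_rot: [0.695, 0.719, 0.0, 0.0]
ft_force: [1.3, 2.9, 0.4]
width: 0.0437
grip_force: 0.9
```

```bash
python3 - <<'E'
from h import *
im=r.camera("scene"); cv2.imwrite("pics/s4.png",cv2.resize(im[150:450,240:520,::-1],None,fx=2,fy=2,interpolation=cv2.INTER_CUBIC))
E
```

```text
(no output)
```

View pics/s4.png

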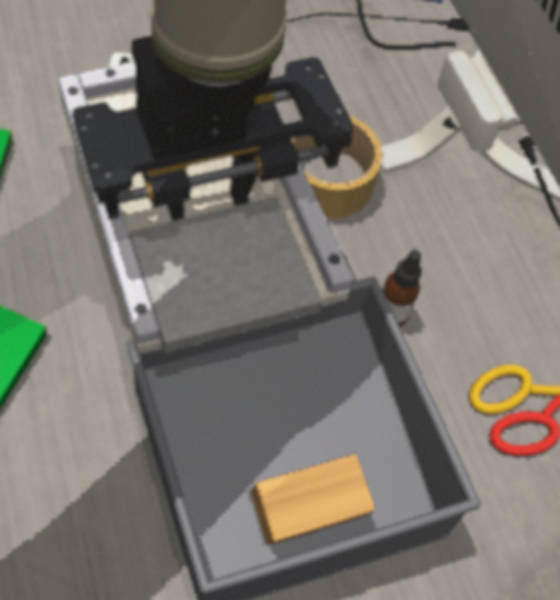

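>>> arm_command --xyz '[[0, -0.006, 0], [0, -0.012, 0], [0.001, -0.018, 0], [0.001, -0.024, 0], [0.001, -0.03, 0], [0.001, -0.036, 0], [0.001, -0.042, 0], [0.002, -0.048, 0], [0.002, -0.054, 0], [0.002, -0.06, 0], [0.002, -0.066, 0], [0.003, -0.072, 0], [0.003, -0.078, 0], [0.003, -0.084, 0], [0.003, -0.09, 0], [0.003, -0.096, 0], [0.003, -0.1, 0], [0.003, -0.1, 0]]' --rot '[[0, 0, 0], [0, 0, 0], [0, 0, 0], [0, 0, 0], [0, 0, 0], [0, 0, 0], [0, 0, 0], [0, 0, 0], [0, 0, 0], [0, 0, 0], [0, 0, 0], [0, 0, 0], [0, 0, 0], [0, 0, 0], [0, 0, 0], [0, 0, 0], [0, 0, 0], [0, 0, 0]]'

```text
time: 18.63
ee_pos: [0.5767, -0.0449, 0.1156]
eef_rot: [0.695, 0.719, -0.0, 0.0]
ft_force: [-0.2, -0.2, -1.2]
width: 0.0436
grip_force: 0.0
```

```bash
python3 - <<'E'
from h import *
im=r.camera("scene"); cv2.imwrite("pics/s5.png",cv2.resize(im[150:450,240:520,::-1],None,fx=2,fy=2,interpolation=cv2.INTER_CUBIC))
E
```

```text
(no output)
```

View pics/s5.png

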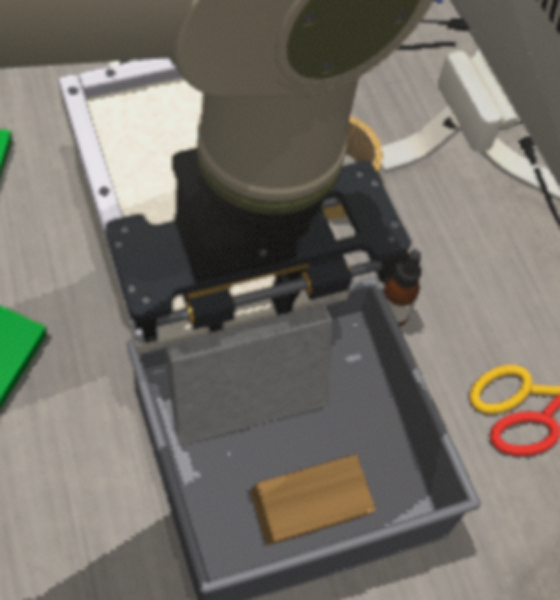

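The slab has gone over the end, standing steeply at crop (250,380) and possibly still in motion. The block is in the bin at (315,498). I'll lift away and look again.

>>> arm_command --xyz '[[0, 0, 0.01], [0, 0, 0.03], [0, 0, 0.06], [0, 0.03, 0.08], [0, 0.06, 0.1], [0, 0.09, 0.1], [0, 0.12, 0.1], [0, 0.15, 0.1], [0, 0.15, 0.1], [0, 0.15, 0.1], [0, 0.15, 0.1], [0, 0.15, 0.1]]' --rot '[[0, 0, 0], [0, 0, 0], [0, 0, 0], [0, 0, 0], [0, 0, 0], [0, 0, 0], [0, 0, 0], [0, 0, 0], [0, 0, 0], [0, 0, 0], [0, 0, 0], [0, 0, 0]]'

```text
time: 19.68
ee_pos: [0.577, 0.1052, 0.2158]
eef_rot: [0.696, 0.718, -0.0, 0.0]
ft_force: [0.2, -0.2, -0.4]
width: 0.0437
grip_force: 0.0
```

```bash
python3 - <<'E'
from h import *
im=r.camera("scene"); a=cv2.resize(im[150:450,240:520,::-1],None,fx=1.5,fy=1.5,interpolation=cv2.INTER_CUBIC)
b=cv2.resize(r.camera("top")[120:300,360:520,::-1],None,fx=2.2,fy=2.5,interpolation=cv2.INTER_CUBIC); cv2.imwrite("pics/s6.png",np.hstack([a,b]))
for c in ("scene","top"):
  for l in ("slab_center","block_center","tape_roll","timer","dropper"):
    for d in r.spot_point(l,c): print(c,l,d["conf"],W(c,d["at"]).round(3))
E
```

```text
scene slab_center 0.84 [0.366 0.217 0.007]
scene slab_center 0.84 [0.349 0.021 0.009]
scene slab_center 0.8 [ 0.569 -0.074  0.083]
scene block_center 0.78 [ 0.598 -0.17   0.039]
scene tape_roll 0.81 [0.724 0.132 0.001]
scene dropper 0.69 [ 0.727 -0.014 -0.001]
scene dropper 0.5 [ 0.573 -0.069  0.082]
top slab_center 0.8 [0.367 0.22  0.009]
top slab_center 0.73 [0.349 0.02  0.011]
top timer 0.55 [ 0.566  0.287 -0.002]
```

View pics/s6.png

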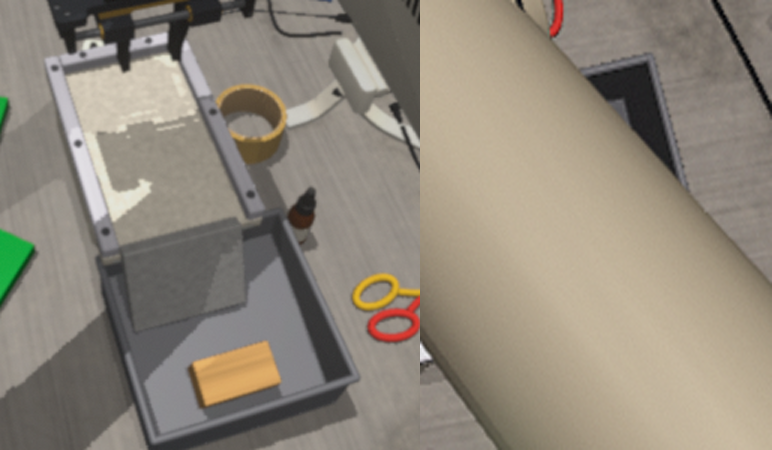

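The slab leans on the deck edge with its top above the rim (centre about y −0.074, z 0.083, 60° steep). It should lie in the bin, so I'll push its upper edge further out until it drops.

>>> arm_command --xyz '[[0, -0.03, 0], [0, -0.065, 0], [0, -0.1, 0], [0, -0.115, -0.02], [0, -0.115, -0.05], [0, -0.115, -0.08], [0, -0.115, -0.095], [0, -0.115, -0.102], [0, -0.12, -0.102], [0, -0.125, -0.102], [0, -0.13, -0.102], [0, -0.135, -0.102], [0, -0.14, -0.102], [0, -0.145, -0.102], [0, -0.15, -0.102], [0, -0.155, -0.102], [0, -0.16, -0.102], [0, -0.165, -0.102], [0, -0.165, -0.102]]' --rot '[[0, 0, 0], [0, 0, 0], [0, 0, 0], [0, 0, 0], [0, 0, 0], [0, 0, 0], [0, 0, 0], [0, 0, 0], [0, 0, 0], [0, 0, 0], [0, 0, 0], [0, 0, 0], [0, 0, 0], [0, 0, 0], [0, 0, 0], [0, 0, 0], [0, 0, 0], [0, 0, 0], [0, 0, 0]]'

```text
time: 21.87
ee_pos: [0.5767, -0.0601, 0.1135]
eef_rot: [0.696, 0.718, -0.0, 0.0]
ft_force: [-0.3, -1.0, -0.4]
width: 0.0432
grip_force: 0.0
```

```bash
python3 - <<'E'
from h import *
im=r.camera("scene"); cv2.imwrite("pics/s7.png",cv2.resize(im[150:450,240:520,::-1],None,fx=2,fy=2,interpolation=cv2.INTER_CUBIC))
for l in ("slab_center","block_center"):
    for d in r.spot_point(l,"scene"): print(l,d["conf"],W("scene",d["at"]).round(3))
E
```

```text
slab_center 0.98 [ 0.572 -0.094  0.085]
slab_center 0.97 [0.351 0.017 0.011]
slab_center 0.81 [0.364 0.221 0.009]
block_center 0.95 [ 0.593 -0.169  0.04 ]
```

>>> arm_command --xyz '[[0, -0.004, 0], [0, -0.008, 0], [0, -0.012, 0], [0, -0.016, 0], [0, -0.02, 0], [0, -0.024, 0], [0, -0.028, 0], [0, -0.032, 0], [0, -0.036, 0], [0, -0.04, 0], [0, -0.04, 0], [0, -0.04, 0]]' --rot '[[0, 0, 0], [0, 0, 0], [0, 0, 0], [0, 0, 0], [0, 0, 0], [0, 0, 0], [0, 0, 0], [0, 0, 0], [0, 0, 0], [0, 0, 0], [0, 0, 0], [0, 0, 0]]'

```text
time: 23.02
ee_pos: [0.5768, -0.0987, 0.1136]
eef_rot: [0.695, 0.719, 0.0, -0.0]
ft_force: [-0.4, -0.1, 0.0]
width: 0.0433
grip_force: 0.0
```

```bash
cat > look.py <<'E'
from h import *
for c in ("scene","top"):
  r.camera(c)
  for l in ("slab_center","block_center","tape_roll","timer","dropper"):
    for f in (r.spot_point,r.look_for):
      for d in f(l,c):
        p=W(c,d["at"])
        if d["conf"]>.4 and p[0]>.4: print(c,l,f.__name__,round(d["conf"],2),p.round(3))
E
python3 look.py
```

```text
scene slab_center call 0.78 [ 0.571 -0.143  0.062]
scene slab_center call 0.8 [ 0.57  -0.152  0.077]
scene block_center call 0.59 [ 0.597 -0.173  0.036]
scene block_center call 0.82 [ 0.592 -0.19   0.054]
scene tape_roll call 0.61 [0.533 0.064 0.112]
top slab_center call 0.86 [ 0.585 -0.1    0.052]
top tape_roll call 0.6 [ 0.721  0.133 -0.005]
top tape_roll call 0.59 [0.739 0.136 0.043]
top timer call 0.74 [ 0.565  0.289 -0.001]
top dropper call 0.77 [ 0.728 -0.02   0.004]
top dropper call 0.61 [ 0.717 -0.016  0.058]
top dropper call 0.49 [0.744 0.134 0.043]
```

The slab toppled as predicted: it is now inside the bin, centre about (0.571, −0.143, 0.062), below the rim and resting on the block. I'll retreat and check that it stays put.

>>> arm_command --xyz '[[0, 0, 0.03], [0, 0, 0.06], [0, 0.03, 0.09], [0, 0.07, 0.12], [0, 0.11, 0.14], [0, 0.15, 0.14], [0, 0.19, 0.14], [0, 0.2, 0.14], [0, 0.2, 0.14], [0, 0.2, 0.14], [0, 0.2, 0.14], [0, 0.2, 0.14], [0, 0.2, 0.14]]' --rot '[[0, 0, 0], [0, 0, 0], [0, 0, 0], [0, 0, 0], [0, 0, 0], [0, 0, 0], [0, 0, 0], [0, 0, 0], [0, 0, 0], [0, 0, 0], [0, 0, 0], [0, 0, 0], [0, 0, 0]]'

```text
time: 25.2
ee_pos: [0.577, 0.1, 0.2535]
eef_rot: [0.696, 0.718, -0.0, 0.0]
ft_force: [0.6, -0.1, 0.2]
width: 0.0436
grip_force: 0.0
```

```bash
python3 look.py; python3 - <<'E'
from h import *
# outline of the slab in the scene: grey-vs-rim check via predicted far edge
im=r.camera("scene"); cv2.imwrite("pics/s8.png",im[:,:,::-1]); print(r.read_state()["ft_force"],r.read_state()["time"])
E
```

```text
scene slab_center call 0.72 [ 0.571 -0.143  0.062]
scene slab_center call 0.93 [ 0.57  -0.148  0.077]
scene block_center call 0.71 [ 0.597 -0.172  0.037]
scene block_center call 0.96 [ 0.594 -0.193  0.055]
scene tape_roll call 0.98 [ 0.722  0.132 -0.003]
scene tape_roll call 0.74 [0.731 0.144 0.036]
scene timer call 0.62 [0.563 0.314 0.019]
scene dropper call 0.58 [ 0.727 -0.016  0.002]
scene dropper call 0.96 [ 0.724 -0.021  0.057]
top tape_roll call 0.71 [ 0.719  0.132 -0.004]
top tape_roll call 0.56 [0.711 0.168 0.044]
top timer call 0.7 [0.565 0.287 0.001]
top timer call 0.78 [0.565 0.287 0.025]
[0.27167451 0.02696631 0.61929727] 26.35
```

Both offcuts are at rest below the rim, the bystanders have not moved, and the arm is clear of everything.

```bash
python3 -c "
from bench import r
print(r.close_job())"
```

```text
the job is handed in; nothing more can be done
None
```

The block and the grey slab are both in the scrap bin, with the slab lying on top of the block and its centre below the rim; the tape roll, timer and dropper bottle did not move, and the job is handed in (verdict not shown).

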